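# Fetch the boxed-in sample jar for weighing and put the reagents back

## Robot

A 7-joint arm with a two-finger parallel gripper is mounted at the origin on the work surface. World frame = base frame: x ahead of the robot, y to its left, z up, the work surface at z = 0. Lengths are in mm, angles in rad, forces in N, time in s.
With the tool pointing down it reaches from about 400 to 925 mm from the base axis. Payload 4.1 kg.
Tool frame: the origin (TCP) lies midway between the tips of the shut fingers; the grasp point (between the pads) lies 19 mm behind it; z points along the fingers, y is the line along which they close (so a half turn about z gives the same grasp; the last joint's range is limited). The gripper opens to 85 mm and grips with 20 to 120 N. Pads are 22 mm wide; open, the fingers measure 114 mm over their backs; the gripper's body (76 mm by 85 mm) begins 54 mm behind the grasp point. The pads swing forward as they close: fully open they stand 13 mm farther back than shut.
Start: joints at [1.107, 0.398, 0.045, 1.537, -0.019, 1.207, -0.051], TCP at [231.934, -607.248, 231.347] pointing down, gripper open.
Joint ranges: [-2.82, 2.82], [-0.49, 2.23], [-1.37, 1.46], [0, 2.46], [-1.36, 4.5], [0.23, 2], [-2.94, 2.94]. Speed limits (rad/s): [2.57, 2.57, 3.14, 3.14, 3.14, 3.14, 3.14].

## Interface

Orientations are given as a rotation vector (axis times angle).
In Python, from station import manip gives the robot as it stands.
- The arm moves only by the shell command python3 -m jog 'ROWS' [OPENING]. ROWS is JSON, a list that holds one entry, the list of rows, each a list of 4 numbers: the shift along the tool's x, y, z in cm, then the turn about the tool's z in degrees. A call has 1 to 10 rows; each row is the pose to reach, as a shift and turn from the pose commanded when the call began, along the tool's axes at that moment; what a row does not reach only later rows make up. A row lasts 1/12 s, in which the tool goes at most 41.7 mm and 7.16 degrees, less where a joint would pass 70% of its speed; a pose out of reach is approached as far as the arm can. A call with a gripper value outside its range is refused whole. OPENING is the finger opening in cm, from 0 to 8.54, set as the call begins (- or left out, the last holds). The fingers move at their own pace and stop on an object; the grip force is fixed at half the most. Time passes only in rows, so rows that repeat a pose let the fingers close. It gives the time, the measured TCP pose, the force, the opening and the grip force at its end, in the units of the state.
- manip.sense(): the state, without advancing time (a new reading comes with each control period).
- manip.camera(name): name is "side" or "top" or "wrist"; returns the picture (420x560x3 uint8, blue, green, red); there is no depth.
- manip.camera_info(name): a dict with "K" (3x3 intrinsics, pixels), "k1" (the pictures are not rectified: a ray, as slopes to the right and down, at radius r is drawn at 1 + k1 r^2 times it, then the intrinsics apply), "R" (3x3) and "t" (3): a world point X has camera coordinates R X + t; the wrist camera has in their place "T_tool_cam" (4x4, takes a point from camera to tool coordinates, whose origin is the TCP and whose axes are the flange's). Camera axes: x right, y down, z forward; pixel columns grow to the right and rows downward; lengths in mm; the calibration is good to about 2 mm. A picture is of the moment at which its call begins: read the wrist's pose just before it. camera_info takes no time and is no camera call.
- manip.sign_off(): hands the job in; it is judged then, once.
The state is a dict: "time": time; "qpos": joint angles; "joint_velocities": joint speeds; "joint_torque": joint torques, N m; "ee_pos": TCP position; "tcp_rot": TCP orientation; "wrist_force": force on the tool from outside, world axes, zero at the start; "torque": the same for the moment, N m; "opening": finger opening in mm; "gripper_force": force on a finger pad.
Only numpy, scipy, OpenCV 4.12 (cv2) and the standard library are available. Lean on these libraries where they do the work, as an engineer would, in place of code of your own. Each camera call takes 0.05 s, during which the arm holds its last target. There are 200 camera calls.

## Task

Clear all three reagent bottles out of the white storage tray and stand them upright in the steel side tray, then stand the amber sample jar in the middle of the balance's weighing pan. Only when the jar is on the pan, put each bottle back upright, centred on the pad of its own cap colour. Do not tip over any of these or the glass flask, and leave the flask where it is.

Things in the scene. Friction and masses are not known exactly. Their poses are not given: they have to be found in the camera images.
- bottle_green_mid (a point): Upright closed reagent bottle, white round body 44 mm in diameter with a green screw cap (40 mm in diameter, top 22 mm) and a green band near the foot; 90 mm tall in all, about 150 g. The point is its centre, 45 mm above its underside; z along its axis. It starts standing on one of the three pads, not always its own.
- bottle_blue_mid (a point): Upright closed reagent bottle, white round body 44 mm in diameter with a blue screw cap (40 mm in diameter, top 22 mm) and a blue band near the foot; 90 mm tall in all, about 150 g. The point is its centre, 45 mm above its underside; z along its axis. It starts standing on one of the three pads, not always its own.
- bottle_orange_mid (a point): Upright closed reagent bottle, white round body 44 mm in diameter with an orange screw cap (40 mm in diameter, top 22 mm) and an orange band near the foot; 90 mm tall in all, about 150 g. The point is its centre, 45 mm above its underside; z along its axis. It starts standing on one of the three pads, not always its own.
- pad_green: Flat green disc, 60 mm in diameter and 3 mm thick, fixed on the floor of the white storage tray: the home of the green-capped bottle. Origin: centre of its underside, which is 4 mm above the bench; its top is 7 mm above the bench. The three pads lie in a U around the sample jar's place, each centre about 60 mm from it; the storage tray is 200 x 200 mm with a rim 12 mm high.
- pad_blue: Flat blue disc, 60 mm in diameter and 3 mm thick, fixed on the floor of the white storage tray: the home of the blue-capped bottle. Origin: centre of its underside, which is 4 mm above the bench; its top is 7 mm above the bench. The three pads lie in a U around the sample jar's place, each centre about 60 mm from it; the storage tray is 200 x 200 mm with a rim 12 mm high.
- pad_orange: Flat orange disc, 60 mm in diameter and 3 mm thick, fixed on the floor of the white storage tray: the home of the orange-capped bottle. Origin: centre of its underside, which is 4 mm above the bench; its top is 7 mm above the bench. The three pads lie in a U around the sample jar's place, each centre about 60 mm from it; the storage tray is 200 x 200 mm with a rim 12 mm high.
- jar_mid (a point): Small closed sample jar, amber with a flat black lid, 40 mm in diameter and 44 mm tall, about 90 g. The point is its centre, 22 mm above its underside. It starts on the white storage tray's floor (4 mm above the bench), in the middle, boxed in by the three taller bottles with only about 18 mm of gap to each.
- pan (a point): Centre of the top face of the balance's round steel weighing pan, 110 mm in diameter, 60 mm above the bench; the pan is rigid. The balance is a white box 220 x 160 x 48 mm, fixed; it stands to the left or right of the storage tray.
- side_tray: Empty low steel tray, fixed, 270 mm (its x) by 110 mm (its y) outside, with 4 mm walls 12 mm high and a floor whose top is 4 mm above the bench. Origin: centre of its underside. It lies on the other side from the balance; three bottles fit in a row along its x at 80 mm spacing.
- flask_mid (a point): Bystander: conical glass flask, 72 mm across the foot, 26 mm at the neck, 110 mm tall, loose, standing beyond the trays. The point is its centre, 55 mm above its foot. Two more loose bystanders stand near: a green glass beaker (68 x 85 mm) and, farther off, a yellow tube block (90 x 220 mm, 62 mm tall with its tubes).

How it is judged (in metres and radians):
On the way, in this order (a step that is already met when the one before it is completed fails the run):
1. all three bottles stand upright in the side tray (x of bottle_green_mid in the frame of side_tray between -0.125 and 0.125 m and y of bottle_green_mid in the frame of side_tray between -0.047 and 0.047 m and z of bottle_green_mid in the frame of side_tray between 0.04 and 0.056 m and angle between each of bottle_green_mid, bottle_blue_mid, bottle_orange_mid's own z axis and vertical below 0.12 rad and x of bottle_blue_mid in the frame of side_tray between -0.125 and 0.125 m and y of bottle_blue_mid in the frame of side_tray between -0.047 and 0.047 m and z of bottle_blue_mid in the frame of side_tray between 0.04 and 0.056 m and x of bottle_orange_mid in the frame of side_tray between -0.125 and 0.125 m and y of bottle_orange_mid in the frame of side_tray between -0.047 and 0.047 m and z of bottle_orange_mid in the frame of side_tray between 0.04 and 0.056 m), for 0.2 s.
2. the sample jar stands on the weighing pan while the bottles are still in the side tray (all of step 1 and horizontal distance between jar_mid and pan below 0.02 m and z of jar_mid in the frame of pan between 0.016 and 0.028 m and angle between jar_mid's own z axis and vertical below 0.12 rad), for 0.2 s.
At the end, for the whole second after the job is handed in: Each bottle stands upright and at rest on the pad of its own cap colour, its axis within 13 mm of the pad's centre; the jar stands upright and at rest on the balance pan within 20 mm of the pan's centre (horizontal distance between bottle_green_mid and pad_green below 0.013 m and z of bottle_green_mid in the frame of pad_green between 0.04 and 0.055 m and angle between each of bottle_green_mid, bottle_blue_mid, bottle_orange_mid, jar_mid's own z axis and vertical below 0.12 rad and linear speed of each of bottle_green, bottle_blue, bottle_orange, jar below 0.02 m/s and horizontal distance between bottle_blue_mid and pad_blue below 0.013 m and z of bottle_blue_mid in the frame of pad_blue between 0.04 and 0.055 m and horizontal distance between bottle_orange_mid and pad_orange below 0.013 m and z of bottle_orange_mid in the frame of pad_orange between 0.04 and 0.055 m and horizontal distance between jar_mid and pan below 0.02 m and z of jar_mid in the frame of pan between 0.016 and 0.028 m); the robot touches nothing.
It fails at once if a bottle, the jar or the flask is tipped by more than about 45 degrees (angle between any of bottle_green_mid, bottle_blue_mid, bottle_orange_mid, jar_mid, flask_mid's own z axis and vertical above 0.8 rad).
It fails at once if the flask is moved by more than 30 mm (distance of flask_mid from where it was at the start of the episode above 0.03 m).
It also fails if it takes over 138 s, if anything falls off the work surface, if the arm or the gripper's body presses on something with over 40 N, if the wrist force passes 120 N, or if a joint passes its speed limit or range.

## Working session

There is one attempt and no reset: what is moved stays moved. The work goes in short steps, Python scripts to look and compute and a shell command to move; the robot and the scene stay as the last step left them, time stands still between calls to the robot, and variables do not carry over. Pictures are saved under pics/ and viewed, at most 14 in all, crops included, and the job is handed in when it is done.

```bash
ls; mkdir -p pics; python3 - <<'E'
from station import manip
import cv2
print({k:v for k,v in manip.sense().items()})
for n in ("top","side"):
    cv2.imwrite(f"pics/{n}0.png",manip.camera(n)); print(n,manip.camera_info(n))
print(manip.camera_info("wrist"))
E
```

```text
pics
{'time': 0.0, 'qpos': array([ 1.10702581,  0.39923088,  0.04503094,  1.53787605, -0.01871207,
        1.20691089, -0.05070216]), 'joint_velocities': array([-5.27597701e-04, -1.91364348e-03,  8.93681111e-04, -9.52828713e-05,
        7.24996081e-04, -1.82504687e-03, -4.27246950e-04]), 'joint_torque': array([-8.57685172e-04, -4.75120854e+01,  1.36456847e+00, -2.54223472e+01,
        1.15926244e-02,  9.46538552e-03, -9.96320296e-06]), 'ee_pos': array([ 231.67523148, -606.62801309,  230.24004215]), 'tcp_rot': array([-3.08754377e+00, -5.69623678e-01,  7.65751472e-04]), 'wrist_force': array([0.06226661, 0.49114663, 0.01080449]), 'torque': array([0.01890606, 0.04463233, 0.06123417]), 'gripper_force': 0.0, 'opening': 85.15477580804644}
top {'K': array([[539.40312633,   0.        , 276.48215014],
       [  0.        , 539.40312633, 200.21617974],
       [  0.        ,   0.        ,   1.        ]]), 'k1': -0.06218846130985188, 'R': array([[ 0.0245129 , -0.99956761,  0.0162394 ],
       [-0.99741521, -0.02555117, -0.06715688],
       [ 0.06754278, -0.01455122, -0.99761026]]), 't': array([ -
[... 293 characters left out ...]
      [-0.03968984, -0.60090065, -0.79833773],
       [ 0.05658435,  0.79633352, -0.60220523]]), 't': array([-601.31354156,   64.01642723, 1116.36234399])}
{'K': array([[309.04174879,   0.        , 280.80934611],
       [  0.        , 309.04174879, 209.98972591],
       [  0.        ,   0.        ,   1.        ]]), 'k1': -0.04113656712667171, 'T_tool_cam': array([[-1.06748553e-03, -9.49830336e-01, -3.12763798e-01,
         8.16109421e+01],
       [ 9.99998042e-01, -4.92711109e-04, -1.91675471e-03,
         8.73987943e-01],
       [ 1.66648957e-03, -3.12765232e-01,  9.49829002e-01,
        -1.43209099e+02],
       [ 0.00000000e+00,  0.00000000e+00,  0.00000000e+00,
         1.00000000e+00]])}
```

View pics/top0.png

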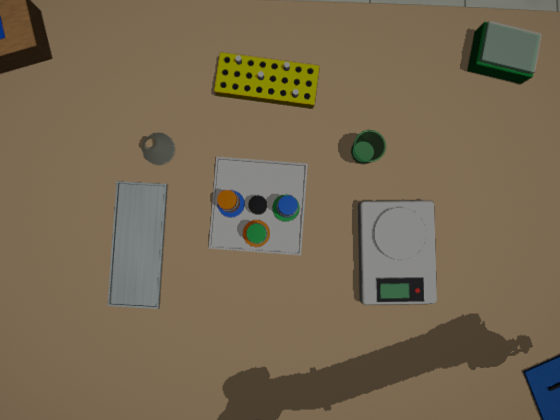

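View pics/side0.png

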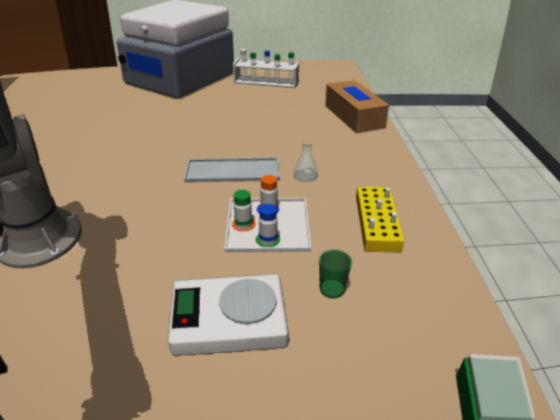

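The top view shows the balance on the right (pan about (401,234)) and the side tray on the left (centre about (138,244)). The storage tray is centred near (259,206): orange bottle on the blue pad, green on orange, blue on green. Next I'll enlarge it.

```bash
python3 - <<'E'
import cv2
a=cv2.imread("pics/top0.png")
c=cv2.resize(a[150:260,200:315],None,fx=6,fy=5.4,interpolation=cv2.INTER_CUBIC)
c=cv2.resize(a[150:260,205:315],(600,600),interpolation=cv2.INTER_CUBIC)
cv2.imwrite("pics/c1.png",c)
cv2.imwrite("pics/c2.png",cv2.resize(cv2.hconcat([a[170:320,95:180],a[170:320,350:450]]),None,fx=4,fy=4,interpolation=cv2.INTER_CUBIC))
E
```

```text
(no output)
```

View pics/c1.png

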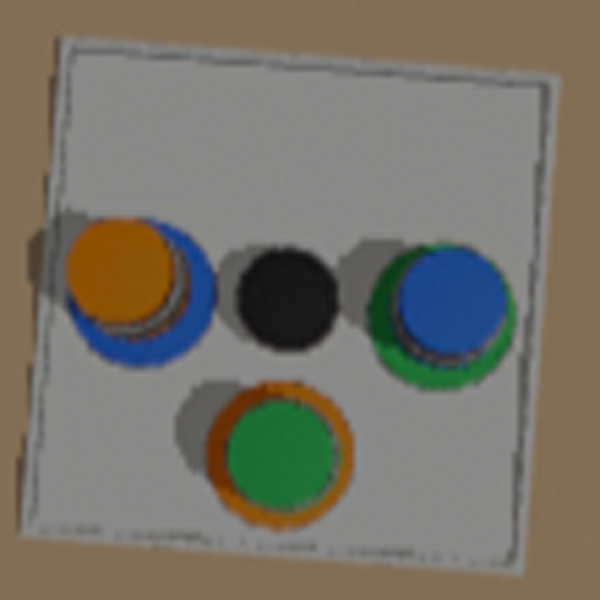

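View pics/c2.png

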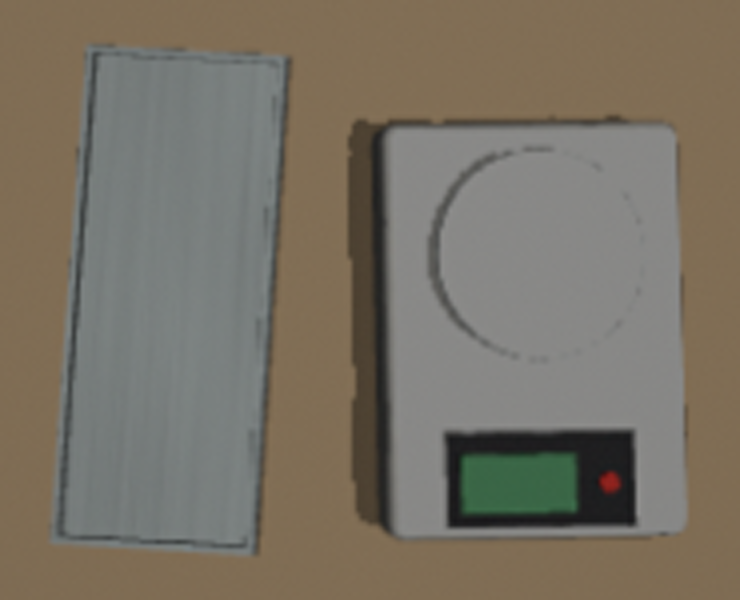

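The crops give these centres. In c1: caps orange (120,271), blue (453,301), green (281,455), jar lid (288,299); pads blue (142,293), green (442,317), orange (281,456). In c2: side tray corners (88,45), (291,56), (257,554), (52,543); pan (537,254).

```bash
cat > h.py <<'E'
from station import manip
import numpy as np, cv2
from scipy.spatial.transform import Rotation as Ro
def ray(info,uv):
    K=info["K"];p=cv2.undistortPoints(np.array([[uv]],float),K,np.array([info["k1"],0,0,0,0.]))[0,0]
    return np.array([p[0],p[1],1])
def top(uv,z):
    i=manip.camera_info("top");R,t=np.array(i["R"]),np.array(i["t"])
    c=-R.T@t;d=R.T@ray(i,uv);return c+d*(z-c[2])/d[2]
def wrist(uv,z,s):
    i=manip.camera_info("wrist");T=np.array(i["T_tool_cam"]);Rt=Ro.from_rotvec(s["tcp_rot"]).as_matrix()
    c=Rt@T[:3,3]+s["ee_pos"];d=Rt@T[:3,:3]@ray(i,uv);return c+d*(z-c[2])/d[2]
def go(x,y,yaw=None,z=None):
    """shift in tool axes cm to (x,y,z); yaw = world direction (deg) of tool y wanted"""
    s=manip.sense();R=Ro.from_rotvec(s["tcp_rot"]).as_matrix()
    # axes: tool x,y
    cy=np.degrees(np.arctan2(R[1,1],R[0,1]))
    d=R.T@(np.array([x,y,s["ee_pos"][2] if z is None else z])-s["ee_pos"])/10
    turn=None if yaw is None else -(((yaw-cy)+90)%180-90)   # tool z down: turn sign flips
    print("t",round(s["time"],2),"pos",s["ee_pos"].round(1),"tooly_deg",round(cy,1),"zaxis",R[:,2].round(3),"shift",d.round(2),"turn",turn,"q7",s["qpos"][6].round(2),"open",s["opening"].round(1))
E
python3 - <<'E'
from h import *
s=600/110
f=lambda p:((p[0]+.5)/s-.5+205,(p[1]+.5)/s-.5+150)
g=lambda p,o:((p[0]+.5)/4-.5+o,(p[1]+.5)/4-.5+170)
for n,p,z in [("Obot",(120,271),97),("Bbot",(453,301),97),("Gbot",(281,455),97),("jar",(288,299),48),("padB",(142,293),7),("padG",(442.5,317),7),("padO",(281,456),7)]: print(n,top(f(p),z).round(1))
for p in [(88,45),(291,56),(257,554),(52,543)]: print("tray",top(g(p,95),12).round(1))
for p in [(60,38),(557,75),(522,575),(20,537)]: print("stor",top(f(p),12).round(1))
print("pan",top(g((537,254),265),60).round(1))
print("flask",top((158,150),0),"beaker",top((365,152),0))
go(600,0,0)
E
```

```text
Obot [583.9  75.9  97. ]
Bbot [576.  -47.2  97. ]
Gbot [517.7  14.7  97. ]
jar [578.   14.7  48. ]
padB [581.4  73.8   7. ]
padG [574.8 -46.4   7. ]
padO [517.8  16.6   7. ]
tray [623.6 323.5  12. ]
tray [620.4 212.3  12. ]
tray [351.7 221.   12. ]
tray [354.4 331.8  12. ]
stor [682.4 109.4  12. ]
stor [672.8 -89.8  12. ]
stor [473.1 -80.1  12. ]
stor [483.2 118.8  12. ]
pan [ 524.8 -282.4   60. ]
flask [695.53946488 238.30591166   0.        ] beaker [ 703.34174917 -219.65453043    0.        ]Traceback (most recent call last):
  File "<stdin>", line 10, in <module>
  File "h.py", line 20, in go
    print("t",round(s["time"],2),"pos",s["ee_pos"].round(1),"tooly_deg",round(cy,1),"zaxis",R[:,2].round(3),"shift",d.round(2),"turn",turn,"q7",s["qpos"][6].round(2),"open",s["opening"].round(1))
                                                                                                                                                                             ^^^^^^^^^^^^^^^^^^
AttributeError: 'float' object has no attribute 'round'
```

```bash
sed -i 's/s\["opening"\].round(1)/round(s["opening"],1)/; s/"turn",turn/"turn",turn and round(turn,1)/' h.py; python3 -c "
from h import *
go(517.8,16.2,87,180)"
```

```text
t 0.1 pos [ 231.8 -606.7  230.4] tooly_deg -69.1 zaxis [-0.001  0.002 -1.   ] shift [ 48.95 -47.97   5.12] turn 23.9 q7 -0.05 open 85.5
```

```bash
J="python3 -m jog"; $J '[[[48.95,-47.97,3,24],[48.95,-47.97,3,24],[48.95,-47.97,3,24],[48.95,-47.97,3,24],[48.95,-47.97,3,24],[48.95,-47.97,3,24],[48.95,-47.97,3,24],[48.95,-47.97,3,24],[48.95,-47.97,3,24],[48.95,-47.97,3,24]]]' 7.0; python3 -c "
from h import *
go(517.8,16.2,87,180)"
```

```text
time: 0.93
ee_pos: [405.5, -227.6, 212.9]
tcp_rot: [3.14, -0.085, -0.0]
wrist_force: [0.6, -0.3, 0.2]
opening: 69.9
gripper_force: 0.0
t 0.93 pos [ 405.5 -227.6  212.9] tooly_deg -93.1 zaxis [-0. -0. -1.] shift [  9.89 -24.95   3.28] turn -0.1 q7 -1.22 open 69.9
```

```bash
J="python3 -m jog"; $J '[[[9.9,-24.95,3,0],[9.9,-24.95,3,0],[9.9,-24.95,3,0],[9.9,-24.95,3,0],[9.9,-24.95,3,0],[9.9,-24.95,3,0],[9.9,-24.95,3,0],[9.9,-24.95,3,0],[9.9,-24.95,3,0],[9.9,-24.95,3,0]]]'; python3 - <<'E'
from h import *
cv2.imwrite("pics/w1.png",manip.camera("wrist"))
go(517.8,16.2,87,44)
E
```

```text
time: 1.77
ee_pos: [517.1, 12.8, 182.7]
tcp_rot: [3.139, -0.087, -0.002]
wrist_force: [-0.9, -0.3, -0.1]
opening: 69.7
gripper_force: 0.0
t 1.82 pos [517.1  12.2 182.8] tooly_deg -93.2 zaxis [-0.001 -0.001 -1.   ] shift [ 0.06 -0.42 13.88] turn -0.2 q7 -1.82 open 69.7
```

View pics/w1.png

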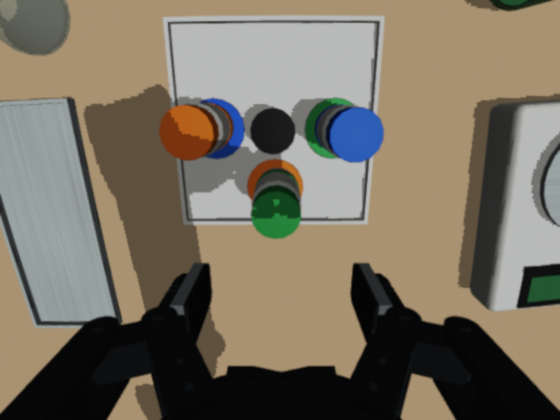

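The wrist view shows cap tops green (276,213), orange (188,132), blue (356,135) and jar lid (272,130); nothing is near the fingers.

```bash
python3 -c "
from h import *
s=manip.sense()
for p,z in [((276,213),97),((188,132),97),((356,135),97),((272,130),48)]: print(wrist(p,z,s).round(1))
go(517.8,16.2,87,44)"
```

```text
[521.1  15.8  97. ]
[586.6  75.7  97. ]
[577.4 -45.8  97. ]
[581.2  16.4  48. ]
t 1.82 pos [517.1  12.2 182.8] tooly_deg -93.2 zaxis [-0.001 -0.001 -1.   ] shift [ 0.06 -0.42 13.88] turn -0.2 q7 -1.82 open 69.7
```

```bash
J="python3 -m jog"; $J '[[[0.24,-0.35,3,0],[0.24,-0.35,6,0],[0.24,-0.35,9,0],[0.24,-0.35,12,0],[0.24,-0.35,13.9,0],[0.24,-0.35,13.9,0],[0.24,-0.35,13.9,0],[0.24,-0.35,13.9,0]]]'; $J '[[[0,0,0,0],[0,0,0,0],[0,0,0,0],[0,0,0,0],[0,0,0,0],[0,0,0,0],[0,0,0,0]]]' 2
```

```text
time: 2.48
ee_pos: [521.4, 16.6, 45.5]
tcp_rot: [3.14, -0.087, 0.004]
wrist_force: [0.3, -0.3, 1.0]
opening: 70.1
gripper_force: 0.0
time: 3.07
ee_pos: [521.9, 17.3, 46.0]
tcp_rot: [3.14, -0.085, 0.005]
wrist_force: [-1.3, -1.4, 6.3]
opening: 42.3
gripper_force: 60.5
```

```bash
J="python3 -m jog"; $J '[[[0,0,-3,0],[0,0,-6,0],[0,0,-9,0],[0,0,-12,0],[0,0,-12,0],[0,0,-12,0]]]'; python3 -c "
from h import *
go(487.5,272.2,88,160)"
```

```text
time: 3.57
ee_pos: [521.8, 17.6, 166.5]
tcp_rot: [3.14, -0.085, 0.008]
wrist_force: [0.1, 0.9, -0.5]
opening: 42.1
gripper_force: 61.2
t 3.57 pos [521.8  17.6 166.5] tooly_deg -93.1 zaxis [ 0.005 -0.    -1.   ] shift [ -4.81 -25.23   0.63] turn -1.1 q7 -1.84 open 42.1
```

```bash
J="python3 -m jog"; python3 -c "
from h import *
go(402.5,275.2,88,160)"; $J '[[[-3.3,-6,0,0],[-7,-14,0,0],[-10.5,-21,0,0],[-13.3,-25,0,0],[-13.3,-25,0,0],[-13.3,-25,0,0],[-13.3,-25,0,0],[-13.3,-25,0,0],[-13.3,-25,0,0]]]';  python3 -c "
from h import *
go(402.5,275.2,88,44.5)"
```

```text
t 3.57 pos [521.8  17.6 166.5] tooly_deg -93.1 zaxis [ 0.005 -0.    -1.   ] shift [-13.31 -25.07   0.58] turn -1.1 q7 -1.84 open 42.1
time: 4.32
ee_pos: [398.9, 275.7, 162.9]
tcp_rot: [3.14, -0.076, -0.003]
wrist_force: [0.6, -0.5, -0.8]
opening: 42.1
gripper_force: 61.4
t 4.32 pos [398.9 275.7 162.9] tooly_deg -92.8 zaxis [-0.002 -0.001 -1.   ] shift [ 0.39  0.02 11.84] turn -0.8 q7 -2.44 open 42.1
```

```bash
J="python3 -m jog"; $J '[[[0.35,0,3,0],[0.35,0,6,0],[0.35,0,9,0],[0.35,0,11,0],[0.35,0,11.7,0],[0.35,0,11.9,0],[0.35,0,11.9,0],[0.35,0,11.9,0],[0.35,0,11.9,0]]]'
```

```text
time: 5.07
ee_pos: [405.4, 274.2, 45.9]
tcp_rot: [-3.14, 0.086, -0.003]
wrist_force: [-0.1, 0.6, -1.3]
opening: 41.8
gripper_force: 61.4
```

```bash
J="python3 -m jog"; $J '[[[0,0,0.15,0],[0,0,0.15,0],[0,0,0.25,0],[0,0,0.25,0],[0,0,0.25,0],[0,0,0.25,0]]]'
```

```text
time: 5.57
ee_pos: [404.8, 274.3, 43.0]
tcp_rot: [3.14, -0.085, 0.001]
wrist_force: [-0.2, -1.3, 5.1]
opening: 41.9
gripper_force: 61.8
```

```bash
J="python3 -m jog"; $J '[[[0,0,0,0],[0,0,0,0],[0,0,0,0],[0,0,0,0],[0,0,-3,0],[0,0,-6,0],[0,0,-9,0],[0,0,-9,0]]]' 7; python3 -c "
from h import *
go(584.5,75.5,-3,160)"
```

```text
time: 6.23
ee_pos: [407.7, 277.0, 137.8]
tcp_rot: [-3.135, 0.085, -0.014]
wrist_force: [1.3, 0.9, -0.0]
opening: 70.0
gripper_force: 0.0
t 6.23 pos [407.7 277.  137.8] tooly_deg -93.1 zaxis [ 0.009  0.006 -1.   ] shift [18.76 19.15 -2.17] turn 89.9 q7 -2.46 open 70.0
```

```bash
J="python3 -m jog"; $J '[[[2,2,-2.5,-7],[5,5,-2.5,-14],[8,8,-2.5,-21],[11,11,-2.5,-28],[14,14,-2.5,-35],[17,17,-2.5,-42],[18.8,19.1,-2.5,-49],[18.8,19.1,-2.5,-56],[18.8,19.1,-2.5,-63],[18.8,19.1,-2.5,-70]]]'; $J '[[[0,0,0,-7],[0,0,0,-14],[0,0,0,-20],[0,0,0,-20],[0,0,0,-20],[0,0,0,-20]]]' ; python3 -c "
from h import *
cv2.imwrite('pics/w2.png',manip.camera('wrist'))
go(584.5,75.5,-3,44)"
```

```text
time: 7.07
ee_pos: [582.2, 72.0, 156.6]
tcp_rot: [-2.628, -1.72, 0.001]
wrist_force: [-0.1, 0.1, 0.3]
opening: 70.4
gripper_force: 0.0
time: 7.57
ee_pos: [581.8, 73.2, 157.3]
tcp_rot: [-2.296, -2.144, 0.001]
wrist_force: [-0.3, 0.0, 0.5]
opening: 70.1
gripper_force: 0.0
t 7.62 pos [581.8  73.2 157.4] tooly_deg -3.9 zaxis [-0. -0. -1.] shift [ 0.25  0.25 11.34] turn -0.9 q7 -0.53 open 70.1
```

View pics/w2.png

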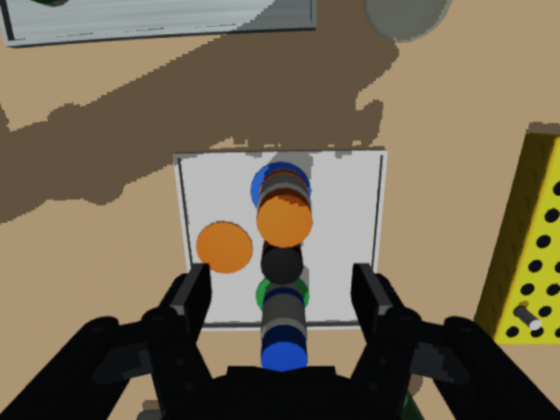

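The wrist view shows the orange cap at (284,220), centred between the fingers, and the bare orange pad at (224,247).

```bash
python3 -c "
from h import *
s=manip.sense()
for p,z in [((284,220),97),((224,247),7),((284,349),97)]: print(wrist(p,z,s).round(1))"
J="python3 -m jog"; $J '[[[0.2,0.25,3,-1],[0.2,0.25,6,-1],[0.2,0.25,9,-1],[0.2,0.25,11.3,-1],[0.2,0.25,11.3,-1],[0.2,0.25,11.3,-1],[0.2,0.25,11.3,-1]]]'; $J '[[[0,0,0,0],[0,0,0,0],[0,0,0,0],[0,0,0,0],[0,0,0,0],[0,0,0,0],[0,0,0,0]]]' 2;  $J '[[[0,0,-3,0],[0,0,-6,0],[0,0,-9,0],[0,0,-12,0],[0,0,-12,0],[0,0,-12,0]]]'; python3 -c "
from h import *
go(487.5,272.2,-2,160)"
```

```text
[585.7  79.   97. ]
[520.1  20.6   7. ]
[578.3 -33.6  97. ]
time: 8.2
ee_pos: [585.7, 75.6, 46.0]
tcp_rot: [2.274, 2.165, 0.003]
wrist_force: [0.2, -0.1, 0.2]
opening: 70.0
gripper_force: 0.0
time: 8.78
ee_pos: [586.0, 75.5, 46.7]
tcp_rot: [2.274, 2.165, 0.004]
wrist_force: [-1.0, -0.3, 6.3]
opening: 42.4
gripper_force: 60.8
time: 9.28
ee_pos: [585.9, 75.4, 167.0]
tcp_rot: [2.273, 2.164, 0.006]
wrist_force: [0.1, -0.2, -1.5]
opening: 42.1
gripper_force: 61.2
t 9.28 pos [585.9  75.4 167. ] tooly_deg -2.8 zaxis [ 0.005 -0.    -1.   ] shift [ 19.18 -10.8    0.65] turn -0.8 q7 -0.51 open 42.1
```

```bash
J="python3 -m jog"; $J '[[[3,-2,0,0],[6,-4,0,0],[10,-6,0,0],[13.5,-8,0,0],[17,-9.5,0,0],[19.1,-10.8,0,0],[19.1,-10.8,0,0],[19.1,-10.8,0,0],[19.1,-10.8,0,0],[19.1,-10.8,0,0]]]';  python3 -c "
from h import *
go(487.5,272.2,-2,45)"
```

```text
time: 10.12
ee_pos: [486.5, 268.9, 163.6]
tcp_rot: [2.278, 2.163, -0.003]
wrist_force: [-0.1, 0.2, -1.6]
opening: 42.3
gripper_force: 61.3
t 10.12 pos [486.5 268.9 163.6] tooly_deg -3.0 zaxis [-0.001 -0.002 -1.   ] shift [ 0.36  0.09 11.86] turn -1.0 q7 -0.9 open 42.3
```

```bash
J="python3 -m jog"; $J '[[[0.2,0.1,3,0],[0.2,0.1,6,0],[0.2,0.1,9,0],[0.2,0.1,11,0],[0.2,0.1,11.8,0],[0.2,0.1,12,0],[0.2,0.1,12,0],[0.2,0.1,12.1,0],[0.2,0.1,12.1,0],[0.2,0.1,12.1,0]]]'
```

```text
time: 10.95
ee_pos: [487.6, 272.8, 44.0]
tcp_rot: [2.275, 2.165, 0.001]
wrist_force: [0.3, -0.0, -1.8]
opening: 42.3
gripper_force: 61.4
```

```bash
J="python3 -m jog"; $J '[[[0,0,0.1,0],[0,0,0.1,0],[0,0,0.1,0]]]';  $J '[[[0,0,0,0],[0,0,0,0],[0,0,0,0],[0,0,0,0],[0,0,-3,0],[0,0,-6,0],[0,0,-9,0],[0,0,-11,0],[0,0,-11,0]]]' 6.2; python3 -c "
from h import *
go(575.5,-46.5,-3,160)"
```

```text
time: 11.2
ee_pos: [487.7, 273.0, 43.8]
tcp_rot: [2.274, 2.165, 0.001]
wrist_force: [-1.4, -1.7, 5.1]
opening: 42.0
gripper_force: 62.1
time: 11.95
ee_pos: [489.6, 275.3, 157.2]
tcp_rot: [2.273, 2.165, 0.013]
wrist_force: [0.9, -0.1, 0.5]
opening: 62.1
gripper_force: 0.0
t 11.95 pos [489.6 275.3 157.2] tooly_deg -2.8 zaxis [ 0.008  0.004 -1.   ] shift [-31.72  10.15  -0.34] turn 0.2 q7 -0.92 open 62.1
```

```bash
J="python3 -m jog"; $J '[[[-31.7,10.1,-1,0],[-31.7,10.1,-1,0],[-31.7,10.1,-1,0],[-31.7,10.1,-1,0],[-31.7,10.1,-1,0],[-31.7,10.1,-1,0],[-31.7,10.1,-1,0],[-31.7,10.1,-1,0],[-31.7,10.1,-1,0],[-31.7,10.1,-1,0]]]' 7; $J '[[[0,0,0,0],[0,0,0,0],[0,0,0,0]]]'; python3 -c "
from h import *
go(575.5,-46.5,-3,46)"
```

```text
time: 12.78
ee_pos: [572.4, -52.3, 161.4]
tcp_rot: [-2.282, -2.158, 0.002]
wrist_force: [-0.2, 1.8, -0.5]
opening: 70.0
gripper_force: 0.0
time: 13.03
ee_pos: [572.2, -46.4, 162.5]
tcp_rot: [-2.271, -2.17, -0.0]
wrist_force: [-0.2, 0.6, 0.2]
opening: 70.2
gripper_force: 0.0
t 13.03 pos [572.2 -46.4 162.5] tooly_deg -2.6 zaxis [-0.  0. -1.] shift [-0.    0.34 11.65] turn 0.4 q7 -0.28 open 70.2
```

```bash
J="python3 -m jog"; $J '[[[0,0.35,3,0],[0,0.35,6,0],[0,0.35,9,0],[0,0.35,11.6,0],[0,0.35,11.8,0],[0,0.35,11.8,0],[0,0.35,11.8,0]]]'; $J '[[[0,0,0,0],[0,0,0,0],[0,0,0,0],[0,0,0,0],[0,0,0,0],[0,0,0,0],[0,0,0,0]]]' 2;  $J '[[[0,0,-3,0],[0,0,-6,0],[0,0,-9,0],[0,0,-12,0],[0,0,-13,0],[0,0,-13,0],[0,0,-13,0]]]'; python3 -c "
from h import *
go(572.4,269.2,-2,175)"
```

```text
time: 13.62
ee_pos: [577.1, -47.6, 45.9]
tcp_rot: [2.272, 2.168, 0.002]
wrist_force: [0.1, -0.3, 0.5]
opening: 70.2
gripper_force: 0.0
time: 14.2
ee_pos: [577.5, -48.5, 46.8]
tcp_rot: [2.273, 2.165, 0.003]
wrist_force: [-0.8, 0.6, 5.6]
opening: 42.2
gripper_force: 60.7
time: 14.78
ee_pos: [575.7, -48.9, 174.5]
tcp_rot: [2.275, 2.166, -0.001]
wrist_force: [-0.2, -1.0, -1.7]
opening: 42.1
gripper_force: 61.3
t 14.78 pos [575.7 -48.9 174.5] tooly_deg -2.8 zaxis [ 0.    -0.001 -1.   ] shift [31.76 -1.89 -0.07] turn -0.8 q7 -0.27 open 42.1
```

```bash
J="python3 -m jog"; $J '[[[3,0,0,0],[7,-0.5,0,0],[11,-0.5,0,0],[15,-1,0,0],[19,-1,0,0],[23,-1.5,0,0],[27,-1.9,0,0],[30.5,-1.9,0,0],[31.7,-1.9,0,0],[31.7,-1.9,0,0]]]';  $J '[[[0,0,3,0],[0,0,6,0],[0,0,9,0],[0,0,11,0],[0,0,11,0],[0,0,11,0]]]'; python3 -c "
from h import *
go(572.4,269.2,-2,43.8)"
```

```text
time: 15.62
ee_pos: [569.5, 273.9, 172.3]
tcp_rot: [-2.263, -2.172, 0.003]
wrist_force: [-0.5, -0.0, -2.0]
opening: 42.4
gripper_force: 61.3
time: 16.12
ee_pos: [571.4, 266.3, 62.3]
tcp_rot: [-2.276, -2.165, 0.008]
wrist_force: [0.8, 0.7, -0.2]
opening: 42.3
gripper_force: 61.4
t 16.12 pos [571.4 266.3  62.3] tooly_deg -2.9 zaxis [-0.004 -0.003 -1.   ] shift [0.3  0.09 1.85] turn -0.9 q7 -0.92 open 42.3
```

```bash
J="python3 -m jog"; $J '[[[0.1,0.1,1,0],[0.1,0.1,1.6,0],[0.1,0.1,1.8,0],[0.1,0.1,1.9,0],[0.1,0.1,1.9,0],[0.1,0.1,1.9,0]]]'
```

```text
time: 16.62
ee_pos: [573.8, 270.0, 46.1]
tcp_rot: [2.274, 2.166, 0.001]
wrist_force: [-0.1, 0.5, -1.1]
opening: 42.3
gripper_force: 61.4
```

```bash
J="python3 -m jog"; $J '[[[0,0,0.15,0],[0,0,0.2,0],[0,0,0.25,0],[0,0,0.25,0],[0,0,0.25,0]]]';  $J '[[[0,0,0,0],[0,0,0,0],[0,0,0,0],[0,0,0,0],[0,0,-3,0],[0,0,-6,0],[0,0,-9,0],[0,0,-11,0],[0,0,-11,0],[0,0,-11,0]]]' 6.2; python3 -c "
from h import *
cv2.imwrite('pics/top2.png',cv2.resize(manip.camera('top')[120:320,90:370],None,fx=2.8,fy=2.8,interpolation=cv2.INTER_CUBIC))
cv2.imwrite('pics/w3.png',manip.camera('wrist'))
go(578.5,15,-3,160)"
```

```text
time: 17.03
ee_pos: [573.7, 270.1, 43.9]
tcp_rot: [2.274, 2.166, 0.001]
wrist_force: [-1.2, -0.9, 5.8]
opening: 42.6
gripper_force: 62.1
time: 17.87
ee_pos: [574.2, 270.3, 154.3]
tcp_rot: [2.274, 2.166, 0.004]
wrist_force: [0.9, -0.1, -0.5]
opening: 62.0
gripper_force: 0.0
t 17.97 pos [572.9 269.2 151.8] tooly_deg -2.8 zaxis [-0.002 -0.001 -1.   ] shift [-25.36   1.8   -0.78] turn 0.2 q7 -0.86 open 61.7
```

View pics/top2.png

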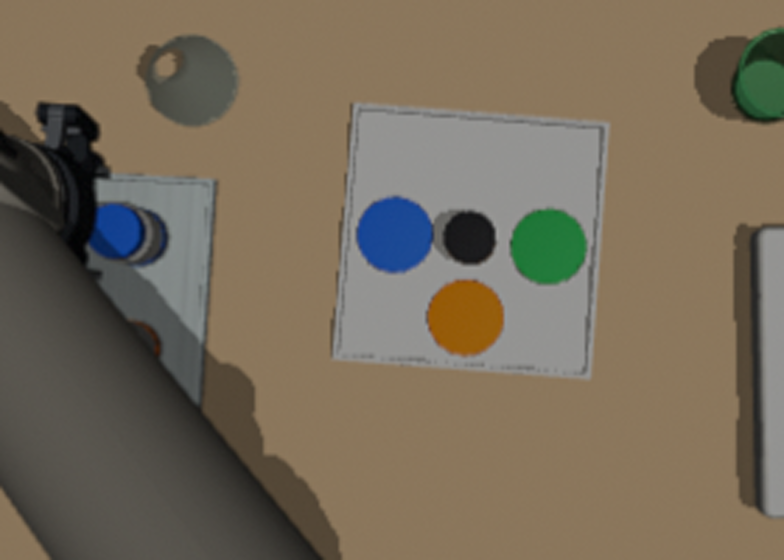

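The pads lie fully bare at blue (395,235), green (548,246), orange (465,318), the jar lid is at (469,238), and the blue and orange bottles stand in the side tray.

```bash
python3 -c "
from h import *
for n,p,z in [('padB',(395,235),7),('padG',(548,246),7),('padO',(465,318),7),('jar',(469.5,238),48)]: print(n,top(((p[0]+.5)/2.8-.5+90,(p[1]+.5)/2.8-.5+120),z).round(1))"
J="python3 -m jog";  $J '[[[-4,0.3,-1,0],[-8,0.6,-1,0],[-12,1,-1,0],[-16,1.4,-1,0],[-20,1.8,-1,0],[-24,1.8,-1,0],[-25.4,1.8,-1,0],[-25.4,1.8,-1,0],[-25.4,1.8,-1,0],[-25.4,1.8,-1,0]]]' 7;  $J '[[[0,0,0,0],[0,0,0,0],[0,0,0,0]]]'; python3 -c "
from h import *
go(578.5,15,-3,12)"
```

```text
padB [580.7  73.5   7. ]
padG [575.2 -45.7   7. ]
padO [517.6  17.4   7. ]
jar [577.5  14.7  48. ]
time: 18.8
ee_pos: [578.5, 16.9, 162.2]
tcp_rot: [-2.271, -2.167, 0.0]
wrist_force: [-0.4, 1.3, 0.3]
opening: 69.8
gripper_force: 0.0
time: 19.05
ee_pos: [579.1, 16.8, 163.0]
tcp_rot: [-2.272, -2.169, -0.0]
wrist_force: [0.7, -0.3, -0.1]
opening: 69.9
gripper_force: 0.0
t 19.05 pos [579.1  16.8 163. ] tooly_deg -2.6 zaxis [-0.  0. -1.] shift [-0.19 -0.05 15.1 ] turn 0.4 q7 -0.41 open 69.9
```

```bash
J="python3 -m jog";  $J '[[[-0.2,0,3,0],[-0.2,0,6,0],[-0.2,0,9,0],[-0.2,0,12,0],[-0.2,0,14,0],[-0.2,0,14.8,0],[-0.2,0,14.9,0],[-0.2,0,14.9,0],[-0.2,0,14.9,0]]]';  $J '[[[0,0,0,0],[0,0,0,0],[0,0,0,0],[0,0,0,0],[0,0,0,0],[0,0,0,0],[0,0,0,0]]]' 2;$J '[[[0,0,-3,0],[0,0,-6,0],[0,0,-9,0],[0,0,-12,0],[0,0,-15,0],[0,0,-15,0],[0,0,-15,0]]]'; python3 -c "
from h import *
go(524.8,-282.4,-3,165)"
```

```text
time: 19.8
ee_pos: [580.5, 13.8, 15.7]
tcp_rot: [2.273, 2.166, 0.003]
wrist_force: [0.4, 0.5, 0.1]
opening: 70.1
gripper_force: 0.0
time: 20.38
ee_pos: [580.2, 13.3, 15.6]
tcp_rot: [2.274, 2.165, 0.002]
wrist_force: [-1.3, 0.6, 6.1]
opening: 38.6
gripper_force: 60.3
time: 20.97
ee_pos: [580.3, 13.4, 166.2]
tcp_rot: [2.273, 2.164, 0.004]
wrist_force: [-0.3, -0.2, -1.5]
opening: 38.9
gripper_force: 60.5
t 20.97 pos [580.3  13.4 166.2] tooly_deg -2.8 zaxis [ 0.004 -0.001 -1.   ] shift [-29.81  -4.1    0.11] turn 0.2 q7 -0.4 open 38.9
```

```bash
J="python3 -m jog";  $J '[[[-4,-0.5,0,0],[-8,-1,0,0],[-12,-1.6,0,0],[-16,-2.2,0,0],[-20,-2.8,0,0],[-24,-3.4,0,0],[-28,-4,0,0],[-29.9,-4.1,0,0],[-29.9,-4.1,0,0],[-29.9,-4.1,0,0]]]';  $J '[[[0,0,3,0],[0,0,6,0],[0,0,8,0],[0,0,8,0],[0,0,8,0],[0,0,8,0]]]'; python3 -c "
from h import *
go(524.8,-283.5,-3,72.6)"
```

```text
time: 21.8
ee_pos: [521.8, -284.5, 162.2]
tcp_rot: [-2.276, -2.161, 0.001]
wrist_force: [0.2, 0.0, -1.0]
opening: 38.8
gripper_force: 60.5
time: 22.3
ee_pos: [524.8, -282.2, 85.2]
tcp_rot: [2.272, 2.168, 0.002]
wrist_force: [-1.0, -0.5, -0.5]
opening: 38.1
gripper_force: 60.5
t 22.3 pos [ 524.8 -282.2   85.2] tooly_deg -2.7 zaxis [ 0.002 -0.    -1.   ] shift [-0.13  0.    1.26] turn 0.3 q7 0.09 open 38.1
```

```bash
J="python3 -m jog";  $J '[[[-0.1,0,0.6,0],[-0.1,0,1,0],[-0.1,0,1.2,0],[-0.1,0,1.2,0],[-0.1,0,1.2,0]]]'
```

```text
time: 22.72
ee_pos: [523.5, -284.4, 72.3]
tcp_rot: [2.275, 2.166, -0.0]
wrist_force: [-0.0, -0.3, -1.6]
opening: 38.8
gripper_force: 60.5
```

```bash
J="python3 -m jog";  $J '[[[0,0,0.1,0],[0,0,0.15,0],[0,0,0.15,0],[0,0,0.15,0]]]'
```

```text
time: 23.05
ee_pos: [523.8, -284.6, 71.6]
tcp_rot: [2.274, 2.166, -0.0]
wrist_force: [-2.6, 0.8, 5.2]
opening: 38.4
gripper_force: 61.2
```

```bash
J="python3 -m jog"; $J '[[[0,0,0,0],[0,0,0,0],[0,0,0,0],[0,0,0,0],[0,0,-3,0],[0,0,-6,0],[0,0,-9,0],[0,0,-11,0],[0,0,-11,0],[0,0,-11,0]]]' 7; python3 -c "
from h import *
cv2.imwrite('pics/w4.png',manip.camera('wrist'))
go(404,275,-2,185)"; cp h.py /dev/null
```

```text
time: 23.88
ee_pos: [524.2, -284.7, 181.8]
tcp_rot: [2.273, 2.165, 0.001]
wrist_force: [0.4, -0.8, 0.1]
opening: 69.9
gripper_force: 0.0
t 23.93 pos [ 523.1 -284.4  180.3] tooly_deg -2.8 zaxis [-0. -0. -1.] shift [ 55.29 -14.63  -0.48] turn -0.8 q7 0.16 open 70.0
```

View pics/w4.png

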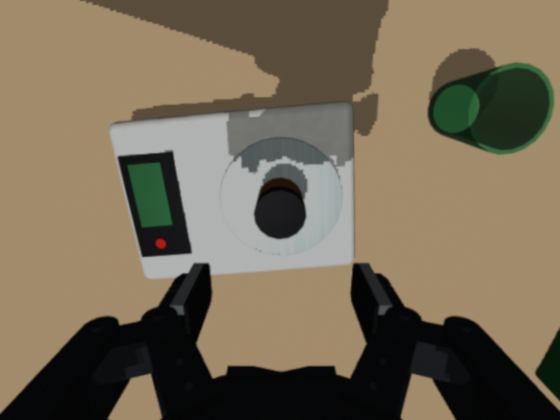

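The pan is centred at (281,197) and the jar lid at (280,213). The jar stands upright on the pan.

```bash
python3 -c "
from h import *
s=manip.sense();print(wrist((281,197),60,s).round(1),wrist((280,213),104,s).round(1))"
J="python3 -m jog"; $J '[[[55.4,-14.6,0,0],[55.4,-14.6,0,0],[55.4,-14.6,0,0],[55.4,-14.6,0,0],[55.4,-14.6,0,0],[55.4,-14.6,0,0],[55.4,-14.6,0,0],[55.4,-14.6,0,0],[55.4,-14.6,0,0],[55.4,-14.6,0,0]]]' 6.2; python3 -c "
from h import *
go(402,274.5,-2,165)"
```

```text
[ 524.8 -278.7   60. ] [ 524.1 -278.6  104. ]
time: 24.77
ee_pos: [435.1, 124.3, 179.3]
tcp_rot: [-2.275, -2.166, 0.004]
wrist_force: [1.1, -0.3, -0.0]
opening: 61.8
gripper_force: 0.0
t 24.77 pos [435.1 124.3 179.3] tooly_deg -2.8 zaxis [-0.002 -0.001 -1.   ] shift [14.84 -4.04  1.42] turn -0.8 q7 -0.57 open 61.8
```

```bash
J="python3 -m jog"; $J '[[[4,-1,0.5,1],[8,-2,1,1],[11,-3,1,1],[13.5,-3.8,1,1],[13.5,-3.8,1,1],[13.5,-3.8,1,1],[13.5,-3.8,1,1],[13.5,-3.8,1,1]]]'; python3 -c "
from h import *
cv2.imwrite('pics/w5.png',manip.camera('wrist'))
go(402,274.5,-2,44.5)"
```

```text
time: 25.43
ee_pos: [405.9, 257.9, 169.7]
tcp_rot: [2.296, 2.144, -0.003]
wrist_force: [0.8, -1.0, 0.7]
opening: 62.0
gripper_force: 0.0
t 25.48 pos [406.  258.  169.9] tooly_deg -4.0 zaxis [-0.001 -0.001 -1.   ] shift [ 1.64 -0.51 12.54] turn -2.0 q7 -0.96 open 62.2
```

View pics/w5.png

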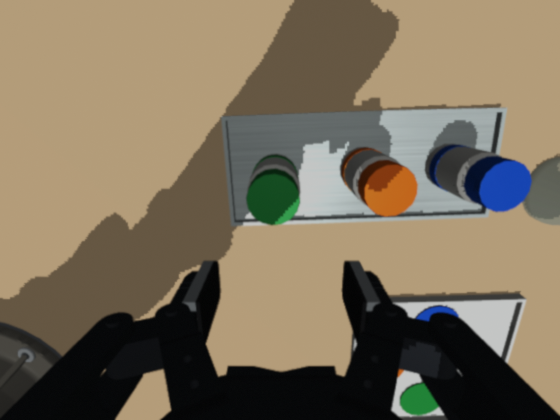

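All three bottles stand upright in the side tray: caps green (273,198), orange (388,190), blue (505,184).

```bash
python3 -c "
from h import *
s=manip.sense()
for p in [(273,198),(388,190),(505,184)]:print(wrist(p,94,s).round(1))"
```

```text
[402.7 275.8  94. ]
[487.4 276.   94. ]
[575.2 274.7  94. ]
```

```bash
J="python3 -m jog"; $J '[[[1.55,-0.5,3,-2],[1.55,-0.5,6,-2],[1.55,-0.5,9,-2],[1.55,-0.5,12,-2],[1.55,-0.5,12.4,-2],[1.55,-0.5,12.4,-2],[1.55,-0.5,12.4,-2]]]';$J '[[[0,0,0,0],[0,0,0,0],[0,0,0,0],[0,0,0,0],[0,0,0,0],[0,0,0,0],[0,0,0,0]]]' 2;$J '[[[0,0,-3,0],[0,0,-6,0],[0,0,-9,0],[0,0,-12,0],[0,0,-13,0],[0,0,-13,0],[0,0,-13,0]]]'; python3 -c "
from h import *
go(575,-46,-3,175)"
```

```text
time: 26.07
ee_pos: [402.6, 275.8, 47.5]
tcp_rot: [2.257, 2.185, 0.002]
wrist_force: [0.3, 0.4, -0.1]
opening: 61.8
gripper_force: 0.0
time: 26.65
ee_pos: [403.1, 276.5, 48.8]
tcp_rot: [2.255, 2.185, 0.005]
wrist_force: [-1.9, -0.4, 6.1]
opening: 42.0
gripper_force: 60.1
time: 27.23
ee_pos: [401.9, 275.3, 176.8]
tcp_rot: [2.255, 2.185, 0.001]
wrist_force: [-0.6, -0.4, -2.0]
opening: 41.9
gripper_force: 61.7
t 27.23 pos [401.9 275.3 176.8] tooly_deg -1.8 zaxis [ 0.002 -0.001 -1.   ] shift [-31.56  18.33   0.22] turn 1.2 q7 -0.96 open 41.9
```

```bash
J="python3 -m jog"; $J '[[[-3,2,0,0],[-6.5,3.8,0,0],[-10,5.8,0,0],[-13.5,7.8,0,0],[-17,9.8,0,0],[-20.5,11.9,0,0],[-24,13.9,0,0],[-27.5,16,0,0],[-31.4,18.3,0,0],[-31.4,18.3,0,0]]]';  $J '[[[0,0,3,0],[0,0,6,0],[0,0,9,0],[0,0,10,0],[0,0,10,0],[0,0,10,0]]]'; python3 -c "
from h import *
go(575,-44.5,-2,52.8)"
```

```text
time: 28.07
ee_pos: [576.4, -54.4, 173.4]
tcp_rot: [2.268, 2.172, -0.007]
wrist_force: [0.4, -2.6, -0.5]
opening: 41.9
gripper_force: 61.6
time: 28.57
ee_pos: [574.3, -43.4, 76.0]
tcp_rot: [-2.254, -2.186, 0.001]
wrist_force: [0.1, -0.4, -0.7]
opening: 42.3
gripper_force: 61.7
t 28.57 pos [574.3 -43.4  76. ] tooly_deg -1.8 zaxis [-0.002  0.    -1.   ] shift [-0.11  0.08  2.32] turn 0.2 q7 -0.39 open 42.3
```

```bash
J="python3 -m jog"; $J '[[[-0.1,0,1,0],[-0.1,0,2,0],[-0.1,0,2.2,0],[-0.1,0,2.3,0],[-0.1,0,2.3,0],[-0.1,0,2.3,0]]]'
```

```text
time: 29.07
ee_pos: [575.1, -44.8, 54.0]
tcp_rot: [2.255, 2.186, 0.001]
wrist_force: [-0.6, 0.0, -1.2]
opening: 42.1
gripper_force: 61.7
```

```bash
J="python3 -m jog"; $J '[[[0,0,0.1,0],[0,0,0.2,0],[0,0,0.25,0],[0,0,0.25,0],[0,0,0.25,0]]]'
```

```text
time: 29.48
ee_pos: [575.2, -44.9, 51.9]
tcp_rot: [2.255, 2.186, 0.0]
wrist_force: [-2.2, -0.6, 5.8]
opening: 41.9
gripper_force: 62.3
```

Contact with the pad at the expected height. Releasing, then on to orange in slot 0.

```bash
J="python3 -m jog"; $J '[[[0,0,0,0],[0,0,0,0],[0,0,0,0],[0,0,0,0],[0,0,-3,0],[0,0,-6,0],[0,0,-9,0],[0,0,-11,0],[0,0,-11,0],[0,0,-11,0]]]' 6.2; python3 -c "
from h import *
go(487.6,273,-2,163)"
```

```text
time: 30.32
ee_pos: [575.5, -44.9, 162.2]
tcp_rot: [2.254, 2.185, 0.002]
wrist_force: [-0.1, 0.4, -0.1]
opening: 61.8
gripper_force: 0.0
t 30.32 pos [575.5 -44.9 162.2] tooly_deg -1.8 zaxis [ 0.003 -0.001 -1.   ] shift [31.5  -9.79 -0.13] turn 0.2 q7 -0.32 open 61.8
```

```bash
J="python3 -m jog"; $J '[[[4,-1.2,0,0],[8,-2.5,0,0],[12,-3.7,0,0],[16,-5,0,0],[20,-6.2,0,0],[24,-7.5,0,0],[28,-8.7,0,0],[31.6,-9.8,0,0],[31.6,-9.8,0,0],[31.6,-9.8,0,0]]]';$J '[[[0,0,0,0],[0,0,0,0],[0,0,0,0]]]'; python3 -c "
from h import *
go(487.6,273,-2,44.5)"
```

```text
time: 31.15
ee_pos: [484.2, 276.7, 159.8]
tcp_rot: [-2.247, -2.193, 0.003]
wrist_force: [0.6, 0.1, 0.3]
opening: 62.1
gripper_force: 0.0
time: 31.4
ee_pos: [487.4, 271.8, 160.3]
tcp_rot: [2.259, 2.182, -0.003]
wrist_force: [0.4, -0.5, -0.4]
opening: 61.6
gripper_force: 0.0
t 31.4 pos [487.4 271.8 160.3] tooly_deg -2.0 zaxis [-0.001 -0.001 -1.   ] shift [ 0.13  0.03 11.58] turn 0.0 q7 -0.94 open 61.6
```

```bash
J="python3 -m jog"; $J '[[[0.1,0,3,0],[0.1,0,6,0],[0.1,0,9,0],[0.1,0,11.5,0],[0.1,0,11.6,0],[0.1,0,11.6,0],[0.1,0,11.6,0]]]';$J '[[[0,0,0,0],[0,0,0,0],[0,0,0,0],[0,0,0,0],[0,0,0,0],[0,0,0,0],[0,0,0,0]]]' 2;$J '[[[0,0,-3,0],[0,0,-6,0],[0,0,-9,0],[0,0,-12,0],[0,0,-13,0],[0,0,-13,0],[0,0,-13,0]]]'; python3 -c "
from h import *
go(517.8,17,-3,175)"
```

```text
time: 31.98
ee_pos: [487.9, 275.1, 46.3]
tcp_rot: [2.257, 2.185, 0.003]
wrist_force: [0.1, 0.1, 0.3]
opening: 61.8
gripper_force: 0.0
time: 32.57
ee_pos: [488.1, 276.0, 47.4]
tcp_rot: [2.255, 2.185, 0.005]
wrist_force: [0.4, -1.2, 6.9]
opening: 41.7
gripper_force: 60.7
time: 33.15
ee_pos: [486.7, 274.6, 174.9]
tcp_rot: [2.256, 2.185, -0.0]
wrist_force: [-0.1, -1.3, -1.4]
opening: 41.8
gripper_force: 61.2
t 33.15 pos [486.7 274.6 174.9] tooly_deg -1.8 zaxis [ 0.001 -0.001 -1.   ] shift [-2.565e+01  3.930e+00  1.000e-02] turn 1.2 q7 -0.93 open 41.8
```

```bash
J="python3 -m jog"; $J '[[[-3.5,0.5,0,0],[-7.5,1.2,0,0],[-11.5,1.8,0,0],[-15.5,2.4,0,0],[-19.5,3,0,0],[-23,3.6,0,0],[-25.4,3.95,0,0],[-25.4,3.95,0,0],[-25.4,3.95,0,0],[-25.4,3.95,0,0]]]';  $J '[[[0,0,3,0],[0,0,6,0],[0,0,9,0],[0,0,10,0],[0,0,10,0],[0,0,10,0]]]'; python3 -c "
from h import *
go(517.8,19.5,-2,51.4)"
```

```text
time: 33.98
ee_pos: [517.1, 20.7, 173.6]
tcp_rot: [-2.253, -2.185, 0.002]
wrist_force: [0.5, 0.5, -1.7]
opening: 42.0
gripper_force: 61.2
time: 34.48
ee_pos: [518.3, 21.4, 75.3]
tcp_rot: [-2.253, -2.189, -0.001]
wrist_force: [0.8, 0.4, -0.8]
opening: 42.3
gripper_force: 61.3
t 34.48 pos [518.3  21.4  75.3] tooly_deg -1.7 zaxis [-0.     0.001 -1.   ] shift [-0.2  -0.04  2.39] turn 0.3 q7 -0.51 open 42.3
```

```bash
J="python3 -m jog"; $J '[[[-0.2,0,1,0],[-0.2,0,2,0],[-0.2,0,2.2,0],[-0.2,0,2.4,0],[-0.2,0,2.4,0],[-0.2,0,2.4,0]]]'
```

```text
time: 34.98
ee_pos: [518.4, 17.9, 51.3]
tcp_rot: [2.256, 2.186, 0.0]
wrist_force: [-0.9, 1.2, -0.3]
opening: 41.7
gripper_force: 61.3
```

```bash
J="python3 -m jog"; $J '[[[0.15,0,0,0],[0.15,0,0.05,0],[0.15,0,0.1,0],[0.15,0,0.1,0],[0.15,0,0.1,0]]]'; $J '[[[0,0,0,0],[0,0,0,0],[0,0,0,0],[0,0,0,0],[0,0,-3,0],[0,0,-6,0],[0,0,-9,0],[0,0,-11,0],[0,0,-11,0],[0,0,-11,0]]]' 6.2; python3 -c "
from h import *
go(574,271.5,-2,163)"
```

```text
time: 35.4
ee_pos: [518.5, 19.6, 50.4]
tcp_rot: [2.255, 2.186, 0.001]
wrist_force: [-0.4, 0.5, 1.9]
opening: 41.8
gripper_force: 61.8
time: 36.23
ee_pos: [519.0, 19.4, 161.0]
tcp_rot: [2.255, 2.185, 0.002]
wrist_force: [-0.2, -0.7, -0.2]
opening: 61.8
gripper_force: 0.0
t 36.23 pos [519.   19.4 161. ] tooly_deg -1.8 zaxis [ 0.002 -0.001 -1.   ] shift [25.38  4.71 -0.2 ] turn 0.2 q7 -0.41 open 61.8
```

```bash
J="python3 -m jog"; $J '[[[4,0.8,0,0],[8,1.6,0,0],[12,2.4,0,0],[16,3.2,0,0],[20,4,0,0],[23.5,4.7,0,0],[25.4,4.7,0,0],[25.4,4.7,0,0],[25.4,4.7,0,0],[25.4,4.7,0,0]]]' 7;$J '[[[0,0,0,0],[0,0,0,0],[0,0,0,0]]]'; python3 -c "
from h import *
go(574,271.5,-2,44.5)"
```

```text
time: 37.07
ee_pos: [572.6, 270.2, 158.3]
tcp_rot: [2.256, 2.186, -0.006]
wrist_force: [0.3, -0.1, 0.0]
opening: 70.0
gripper_force: 0.0
time: 37.32
ee_pos: [573.5, 270.2, 159.9]
tcp_rot: [2.258, 2.184, -0.001]
wrist_force: [0.3, -0.4, 0.8]
opening: 70.0
gripper_force: 0.0
t 37.32 pos [573.5 270.2 159.9] tooly_deg -1.9 zaxis [ 0.    -0.001 -1.   ] shift [ 0.14  0.04 11.54] turn 0.1 q7 -0.88 open 70.0
```

```bash
J="python3 -m jog"; $J '[[[0.05,0,3,0],[0.05,0,6,0],[0.05,0,9,0],[0.05,0,11.5,0],[0.05,0,11.6,0],[0.05,0,11.6,0],[0.05,0,11.6,0]]]';$J '[[[0,0,0,0],[0,0,0,0],[0,0,0,0],[0,0,0,0],[0,0,0,0],[0,0,0,0],[0,0,0,0]]]' 2;$J '[[[0,0,-3,0],[0,0,-6,0],[0,0,-9,0],[0,0,-12,0],[0,0,-13,0],[0,0,-13,0],[0,0,-13,0]]]'; python3 -c "
from h import *
go(581,74.5,-3,175)"
```

```text
time: 37.9
ee_pos: [574.2, 272.8, 45.7]
tcp_rot: [2.256, 2.185, 0.004]
wrist_force: [-0.1, 0.2, -0.0]
opening: 70.3
gripper_force: 0.0
time: 38.48
ee_pos: [574.4, 273.3, 46.4]
tcp_rot: [2.255, 2.185, 0.005]
wrist_force: [-0.9, -0.1, 6.4]
opening: 42.2
gripper_force: 61.0
time: 39.07
ee_pos: [573.0, 272.0, 173.7]
tcp_rot: [2.255, 2.186, -0.001]
wrist_force: [-1.2, -0.5, -2.4]
opening: 41.9
gripper_force: 61.2
t 39.07 pos [573.  272.  173.7] tooly_deg -1.8 zaxis [ 0.    -0.001 -1.   ] shift [-19.71   1.42  -0.11] turn 1.2 q7 -0.88 open 41.9
```

```bash
J="python3 -m jog"; $J '[[[-3.5,0.3,0,0],[-7.5,0.6,0,0],[-11.5,0.9,0,0],[-15.5,1.2,0,0],[-18,1.4,0,0],[-19.6,1.4,0,0],[-19.6,1.4,0,0],[-19.6,1.4,0,0],[-19.6,1.4,0,0]]]';  $J '[[[0,0,3,0],[0,0,6,0],[0,0,9,0],[0,0,10,0],[0,0,10,0],[0,0,10,0],[0,0,10,0]]]'; python3 -c "
from h import *
go(581,75.3,-2,50.4)"
```

```text
time: 39.82
ee_pos: [580.0, 77.3, 172.8]
tcp_rot: [-2.253, -2.187, 0.002]
wrist_force: [0.4, 0.8, -0.1]
opening: 42.0
gripper_force: 61.3
time: 40.4
ee_pos: [582.5, 77.5, 75.9]
tcp_rot: [2.253, 2.187, 0.005]
wrist_force: [0.1, 0.2, -1.1]
opening: 41.5
gripper_force: 61.4
t 40.4 pos [582.5  77.5  75.9] tooly_deg -1.7 zaxis [ 0.003  0.001 -1.   ] shift [-0.22 -0.15  2.55] turn 0.3 q7 -0.62 open 41.5
```

```bash
J="python3 -m jog"; $J '[[[-0.1,-0.1,1,0],[-0.1,-0.1,2,0],[-0.1,-0.1,2.3,0],[-0.1,-0.1,2.4,0],[-0.1,-0.1,2.4,0],[-0.1,-0.1,2.4,0],[-0.1,-0.1,2.4,0]]]'
```

```text
time: 40.98
ee_pos: [580.3, 75.2, 50.3]
tcp_rot: [2.256, 2.186, 0.001]
wrist_force: [0.3, -0.5, -2.4]
opening: 41.7
gripper_force: 61.4
```

```bash
J="python3 -m jog"; $J '[[[0,0,0.05,0],[0,0,0.1,0],[0,0,0.1,0],[0,0,0.1,0]]]'; $J '[[[0,0,0,0],[0,0,0,0],[0,0,0,0],[0,0,0,0],[0,0,-3,0],[0,0,-6,0],[0,0,-9,0],[0,0,-12,0],[0,0,-12,0]]]' 6.2; $J '[[[-4,-2,-2,0],[-8,-5,-4,0],[-12,-8,-6,0],[-15,-11,-7,0],[-18,-14,-7,0],[-21,-16,-7,0],[-25,-17,-7,0],[-29,-17,-7,0],[-32,-17,-7,0],[-32,-17,-7,0]]]'; python3 -c "
from h import *
cv2.imwrite('pics/top3.png',cv2.resize(manip.camera('top')[120:320,90:370],None,fx=2.8,fy=2.8,interpolation=cv2.INTER_CUBIC))
cv2.imwrite('pics/side3.png',manip.camera('side'))"
```

```text
time: 41.32
ee_pos: [580.3, 75.1, 49.5]
tcp_rot: [2.256, 2.186, 0.0]
wrist_force: [-1.0, -0.5, 1.7]
opening: 41.9
gripper_force: 61.6
time: 42.07
ee_pos: [583.9, 76.7, 175.3]
tcp_rot: [2.251, 2.182, 0.014]
wrist_force: [0.5, 1.1, 0.6]
opening: 62.2
gripper_force: 0.0
time: 42.9
ee_pos: [397.5, -246.8, 238.9]
tcp_rot: [2.265, 2.174, -0.004]
wrist_force: [0.6, 0.1, 1.0]
opening: 62.1
gripper_force: 0.0
```

View pics/top3.png

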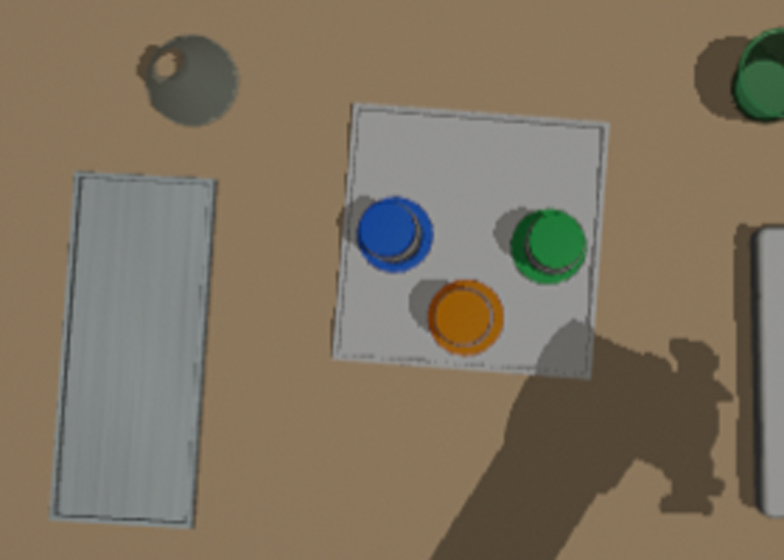

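View pics/side3.png

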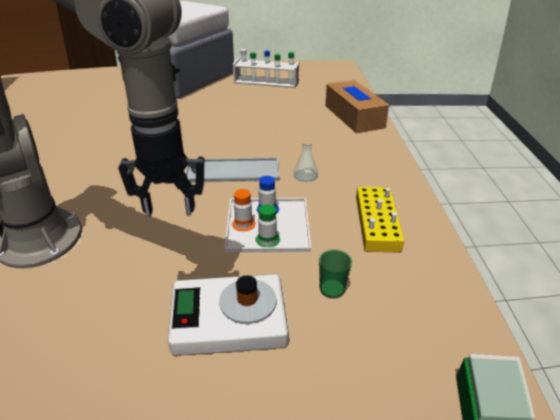

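The top view has the caps at blue (387,230), green (556,240) and orange (464,317), each over its own pad. The side view shows the jar upright on the pan at (247,292) and the flask undisturbed. I'll check the offsets once, let the arm settle, then hand in.

```bash
python3 -c "
from h import *
for n,p,q in [('B',(387,230),(580.8,74)),('G',(556,240),(575,-46)),('O',(464,317),(517.7,17))]: print(n,(top(((p[0]+.5)/2.8-.5+90,(p[1]+.5)/2.8-.5+120),97)[:2]-q).round(1))"
python3 -m jog '[[[0,0,0,0],[0,0,0,0],[0,0,0,0],[0,0,0,0]]]'
```

```text
B [-2.  -0.9]
G [-0.3 -2.5]
O [ 0.2 -0.9]
time: 43.33
ee_pos: [400.6, -238.0, 239.2]
tcp_rot: [2.253, 2.19, -0.0]
wrist_force: [-0.7, 0.1, -0.8]
opening: 62.1
gripper_force: 0.0
```

```bash
python3 -c "
from station import manip
print(manip.sign_off())"
```

```text
the job is handed in; nothing more can be done
None
```

The job is handed in at about 43 s: the jar stands upright near the pan's centre (about 1 mm off), each bottle is on its own colour pad within about 3 mm by my camera estimate, and the flask looks untouched; no verdict came back.

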